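Hold the roof over the cardboard house for gluing

ROBOT

A 7-joint arm with a two-finger parallel gripper is mounted at the origin on the work surface. World frame = base frame: x ahead of the robot, y to its left, z up, the work surface at z = 0. Lengths are in m, angles in rad, forces in N, time in s.
With the tool pointing down it reaches from about 0.425 to 0.825 m from the base axis. Payload 3.6 kg.
Tool frame: the origin (TCP) lies midway between the tips of the shut fingers; the grasp point (between the pads) lies 19 mm behind it; z points along the fingers, y is the direction in which the jaws open and shut (so a half turn about z gives the same grasp; the last joint's range is limited). The gripper opens to 93 mm and grips with 3 to 60 N. Pads are 15 mm wide; open, the fingers measure 128 mm over their backs; the gripper's body (75 mm by 188 mm) begins 65 mm behind the grasp point.
Start: joints at [-1.298, 0.615, -0.013, 1.423, 0.008, 1.103, -0.04], TCP at [0.191, 0.621, 0.219] pointing down, gripper open.
Joint ranges: [-3.12, 3.12], [-0.3, 2.06], [-1.34, 1.32], [0.26, 2.42], [-1.36, 4.5], [0.01, 1.98], [-2.84, 2.84]. Speed limits (rad/s): [2.79, 2.79, 3.14, 3.14, 3.14, 3.14, 3.14].

INTERFACE

Orientations are given as [roll, pitch, yaw] about the fixed x, y, z axes, in that order (R = Rz(yaw) Ry(pitch) Rx(roll)).
In Python, from workcell import * gives the robot as it stands.
- The arm moves only by the shell command python3 -m pendant 'ROWS' [OPENING]. ROWS is a JSON object of lists of equal length, an entry for each row: "offset": the shift along the world's x, y, z in m, a list of three; "spin": the turn about the world's z in rad. In form: {"offset": [[x, y, z], ...], "spin": [spin, ...]}. A call has 1 to 20 rows; each row shifts and turns the commanded pose from where the row before left it; what a row does not reach is not made up. A row lasts 1/8 s, in which the tool goes at most 62.5 mm and 10.7 degrees, less where a joint would pass 70% of its speed; a pose out of reach is approached as far as the arm can. A call with a gripper value outside its range is refused whole. OPENING is the finger opening in m, from 0 to 0.093, set as the call begins (- or left out, the last holds). The fingers move at their own pace and stop on an object; the grip force is fixed at half the most. Time passes only in rows, so rows that do not move let the fingers close. It gives the time, the measured TCP pose, the force and the opening at its end, in the units of the state.
- read_state(): the state, without advancing time (a new reading comes with each control period).
- get_image(name): name is "side" or "top" or "wrist"; returns a dict with "color" (384x512x3 uint8, red, green, blue), "fx", "fy", "cx", "cy" (pixels), "R" (3x3) and "t" (3): a world point X has camera coordinates R X + t. Camera axes: x right, y down, z forward; pixel columns grow to the right and rows downward; lengths in m; the calibration is good to about 2 mm. A picture is of the moment at which its call begins. There is no depth.
- job_done(): hands the job in, once; it reports no verdict.
Trained networks look in a picture, given as the dict that the camera call returned (one of the last four; its "shot" number tells which), for a name from the list of things; names that differ only in an ending like _2 or _b are one class to them, and where a whole thing is asked for, a point or a joint stands for the part that bears it (a point fixed in the world has none). Each returns a list of dicts, best first, with "score" (0 to 1); they miss things now and then, are a little off and sometimes report something else, mostly with a low value. They report only what shows in the picture. A call takes as long as a camera call. They do not tell look-alikes from the thing itself.
- cut_out(thing, picture): "pixels" (384x512 bool, what is visible of it) and "bbox" ([left, top, right, bottom] in pixels, round what is visible of it).
- mark_of(thing, picture): "point" ([column, row] in pixels: a listed point, or the origin of a listed thing).
The state is a dict: "time": time; "qpos": joint angles; "joint_velocities": joint speeds; "effort": joint torques, N m; "tool_pos": TCP position; "eef_rot": TCP orientation; "force": force on the tool from outside, world axes, zero at the start; "moment": the same for the moment, N m; "finger_gap": finger opening in m.
Only numpy, scipy, OpenCV 4.12 (cv2) and the standard library are available. Lean on these libraries where they do the work, as an engineer would, in place of code of your own. Each camera call takes 0.05 s, during which the arm holds its last target.

TASK

Pick up the longer of the two loose cardboard roofs, carry it over the courtyard walls of the cardboard model, and hold it level about one centimetre above the open top of the longer house, centred on it and with its ridge along the house's length, so that a classmate can run glue along the rim. The roof and the arm must not touch the model or its houses, and everything else on the table stays where it is. Finish while still holding the roof hovering there: do not lower it on or let go.

Things in the scene. Friction and masses are not known exactly. Their poses are not given: they have to be found in the camera images.
- long_roof: The longer loose cardboard gable roof, flat on the table: 116 mm along its x (the ridge), 82 mm along its y, flat underside, ridge about 39 mm above it. A pale wooden chimney, 28 x 28 mm, sides along the roof's x and y, stands on the ridge's middle, its top 85 mm above the underside: the natural grip. Origin: centre of the underside, z up. 60 to 130 g.
- long_house: The longer cardboard house standing inside the courtyard of the model, fixed: an open-topped box 100 mm along its x and 66 mm along its y, walls 5 mm thick, 85 mm high, standing on the courtyard's 5 mm base sheet (rim 90 mm above the table). Origin at the centre of its underside, x along its length, z up. Its place in the courtyard and its direction vary.
- long_house_rim (a point): Centre of the open top of the longer house, in the plane of its rim (85 mm above the house's origin); axes as the house's.
- short_roof: The shorter, square loose cardboard gable roof, flat on the table: 82 mm along its x (the ridge), 82 mm along its y, flat underside, ridge about 39 mm above it. A pale wooden chimney, 28 x 28 mm, sides along the roof's x and y, stands on the ridge's middle, its top 85 mm above the underside: the natural grip. Origin: centre of the underside, z up. 60 to 130 g. Not needed; leave it.
- short_house: The shorter, square cardboard house standing inside the courtyard of the model, fixed: an open-topped box 66 mm along its x and 66 mm along its y, walls 5 mm thick, 85 mm high, standing on the courtyard's 5 mm base sheet (rim 90 mm above the table). Origin at the centre of its underside. Not needed; do not touch it.
- courtyard: The cardboard model around both houses, fixed on the table: base sheet 260 mm (x) by 360 mm (y), 5 mm thick, walled on its edges with 5 mm card. The walls at -x (towards the robot) and at both y ends are 115 mm high above the table, higher than the houses; the wall at +x is 60 mm high. Origin at the centre of the underside, z up.
- glue_bottle: White glue bottle with a blue nozzle, 56 mm diameter, 122 mm high, standing on the table beyond the roofs. Origin at the centre of its base. Leave it.
- tape_roll: Roll of pale tape lying flat, 72 mm diameter, 22 mm high, beyond the roofs. Origin at the centre of its underside. Leave it.
- wire_coil: Dark coil of wire lying flat, 76 mm diameter, 18 mm high, near the robot. Origin at the centre of its underside. Leave it.
- marker: Marker pen lying in the courtyard behind the houses, 125 mm long along its y, 11 mm thick. Origin under its middle. Leave it.
- pencil_cup: Grey cup of pencils, 72 mm diameter, 95 mm high, the pencils reaching 165 mm, on the far side of the table. Origin at the centre of its base. Leave it.
- offcut: Flat cardboard offcut 75 x 50 x 6 mm lying beyond the roofs. Origin at the centre of its underside. Leave it.
Mind the look-alikes: they are no part of the job. Leave any pink or turquoise look-alike of the long_roof alone.

How it is judged:
By the outcome, as a careful person would: the job done as asked, in the order asked, and still so for the second after the job is handed in, while the arm keeps its last pose, push and grip.
It also fails if it takes over 48 s, if anything falls off the work surface, if the arm or the gripper's body presses on something with over 40 N, if the wrist force passes 120 N, or if a joint passes its speed limit or range.

## Working session

There is one attempt and no reset: what is moved stays moved. The work goes in short steps, Python scripts to look and compute and a shell command to move; the robot and the scene stay as the last step left them, time stands still between calls to the robot, and variables do not carry over. Pictures are saved under pics/ and viewed, and the job is handed in when it is done.

```bash
mkdir -p pics; ls; python3 - <<'E'
from workcell import *
import cv2,pickle
s=read_state();print(s['time'],s['tool_pos'],s['eef_rot'],s['finger_gap'])
for n in ['top','side','wrist']:
    p=get_image(n);cv2.imwrite(f'pics/{n}0.png',p['color'][:,:,::-1]);pickle.dump(p,open(f'{n}0.pkl','wb'))
    print(n,p['fx'],p['fy'],p['cx'],p['cy'],p['R'],p['t'])
    for th in ['long_roof','long_house','short_roof','short_house','courtyard']:
        for d in (mark_of(th,p))[:3]: print(th,d['point'],round(d['score'],2))
E
```

```text
pics
0.0 [0.19111913 0.62043677 0.21752128] [-3.13905492e+00  7.56320973e-05  2.84286227e+00] 0.09325059042864964
top 394.1206015948693 394.1206015948693 256.11249709475726 191.98671394663882 [[ 0.0168107  -0.99976584 -0.01362578]
 [-0.98955577 -0.01468461 -0.14340066]
 [ 0.14316699  0.01589413 -0.98957091]] [-0.08844568  0.55417856  1.28876972]
long_roof [278.6, 252.6] 0.82
long_roof [269.2, 202.6] 0.74
long_roof [391.1, 250.0] 0.62
long_house [145.0, 201.9] 0.75
short_roof [316.4, 204.0] 0.91
short_house [192.4, 199.1] 0.66
short_house [320.4, 259.3] 0.62
short_house [270.3, 204.9] 0.46
courtyard [167.3, 196.4] 0.82
side 351.0593157902846 351.0593157902846 258.18118889533974 183.75082888568792 [[-0.94633041 -0.32257052 -0.02017457]
 [-0.21695121  0.68026139 -0.70012614]
 [ 0.23956404 -0.65817376 -0.7137341 ]] [0.46630614 0.24963382 0.97299542]
long_roof [331.5, 131.2] 0.9
long_roof [262.5, 197.6] 0.79
long_roof [319.6, 206.9] 0.79
long_house [204.3, 318.2] 0.95
short_roof [214.7, 290.6] 0.69
short_roof [280.5, 163.7] 0.68
short_roof [193.3, 186.2] 0.45
short_house [225.1, 263.8] 0.68
courtyard [216.0, 287.8] 0.89
wrist 320.6244760908326 320.6244760908326 254.46890095834783 192.5923692670576 [[ 2.92784419e-01  9.56178181e-01 -7.54675189e-04]
 [ 9.17285061e-01 -2.80652248e-01  2.82528642e-01]
 [ 2.69935922e-01 -8.34122364e-02 -9.59258566e-01]] [-0.64966124 -0.03429392  0.3914252 ]
```

View pics/top0.png

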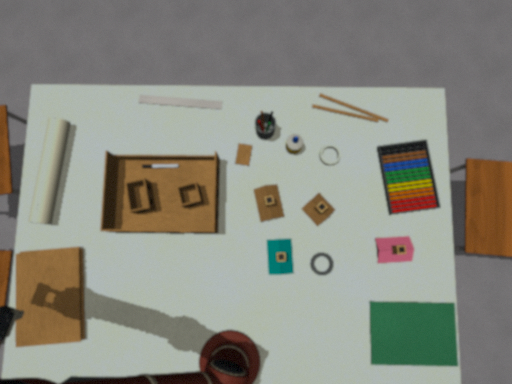

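View pics/side0.png

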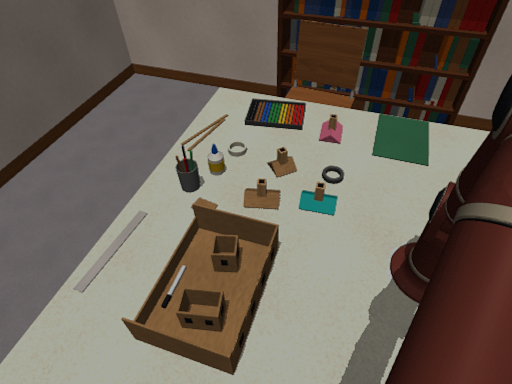

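```bash
python3 - <<'E'
import cv2
a=cv2.imread('pics/top0.png')[140:290,90:420]
cv2.imwrite('pics/topc.png',cv2.resize(a,None,fx=2.4,fy=2.4,interpolation=cv2.INTER_CUBIC))
a=cv2.imread('pics/side0.png')[90:290,170:400]
cv2.imwrite('pics/sidec.png',cv2.resize(a,None,fx=3,fy=3,interpolation=cv2.INTER_CUBIC))
E
```

```text
(no output)
```

View pics/topc.png

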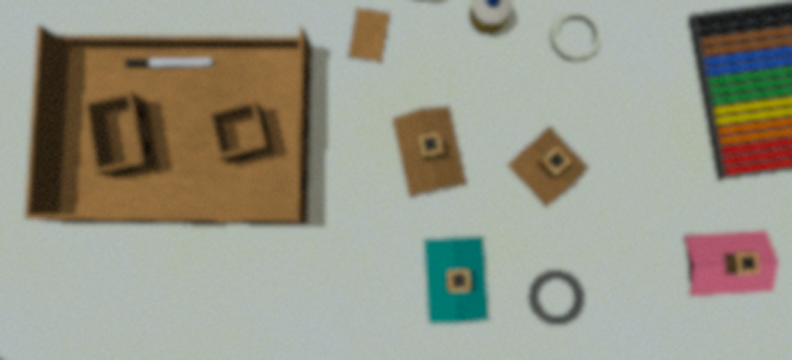

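View pics/sidec.png

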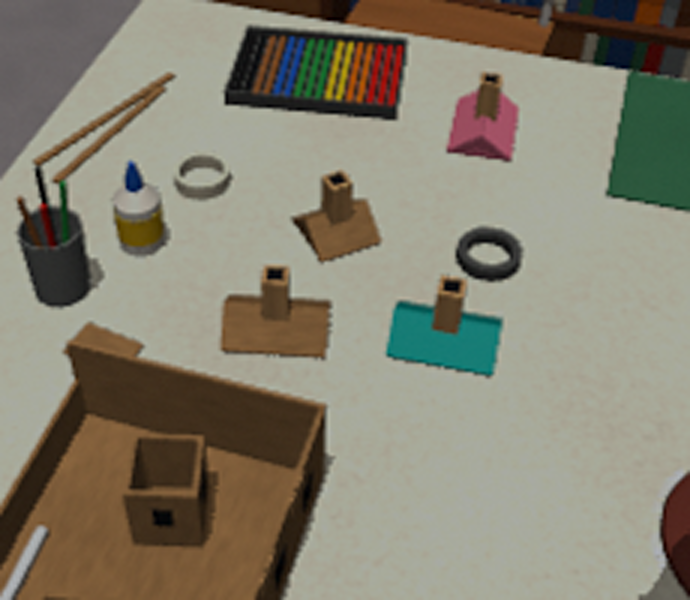

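Candidates for long_roof: brown oblong at top (269,202) / side (262,197); brown square at top (318,209), which is short_roof; turquoise at top (280,257) and pink at top (395,250), both look-alikes. I choose the brown oblong, and the crop confirms it is cardboard-coloured and longer. The long house is at top (140,195) / side (202,310). Next I'll fit poses.

```bash
cat > h.py <<'E'
import numpy as np,cv2
from scipy.optimize import minimize
def proj(P,p):
    c=np.asarray(P)@np.array(p['R']).T+np.array(p['t'])
    return np.c_[p['fx']*c[:,0]/c[:,2]+p['cx'],p['fy']*c[:,1]/c[:,2]+p['cy']]
def ray(px,p,z):
    d=np.array([(px[0]-p['cx'])/p['fx'],(px[1]-p['cy'])/p['fy'],1.])
    R=np.array(p['R']);o=-R.T@np.array(p['t']);d=R.T@d
    return o+d*(z-o[2])/d[2]
def box(l,w,z0,z1): return [np.array([[sx*l/2,sy*w/2,z] for sx in(-1,1) for sy in(-1,1) for z in(z0,z1)])]
def roof(l,w=.082):
    g=np.array([[sx*l/2,sy*w/2,0] for sx in(-1,1) for sy in(-1,1)]+[[sx*l/2,0,.039] for sx in(-1,1)])
    return [g]+box(.028,.028,.02,.085)
def house(l,w=.066): return box(l,w,.005,.090)
def place(parts,q,z=0):
    c,s=np.cos(q[2]),np.sin(q[2]);R=np.array([[c,-s,0],[s,c,0],[0,0,1]])
    return [a@R.T+[q[0],q[1],z] for a in parts]
K=4
def sil(parts,p,shape=(384,512)):
    m=np.zeros((shape[0]*K,shape[1]*K),np.uint8)
    for a in parts:
        u=((proj(a,p)+.5)*K).astype(np.float32)
        cv2.fillConvexPoly(m,np.round(cv2.convexHull(u)).astype(np.int32),1)
    return m
def fit(parts,obs,q0,z=0):
    obs=[(p,cv2.resize(m.astype(np.uint8),None,fx=K,fy=K,interpolation=cv2.INTER_NEAREST)) for p,m in obs]
    def f(v):
        t=0
        for p,m in obs:
            s=sil(place(parts,[v[0]/100,v[1]/100,v[2]/10],z),p); t+=1-(s&m).sum()/((s|m).sum())
        return t/len(obs)
    v0=[q0[0]*100,q0[1]*100,q0[2]*10]
    best=None
    for k in range(3):
        r=minimize(f,v0,method='Nelder-Mead',options=dict(initial_simplex=np.array([v0]+[np.array(v0)+np.eye(3)[i]*[1,1,2][i]*(.8**k)*(-1)**k for i in range(3)]),xatol=.005,fatol=1e-4)); v0=r.x
    return [r.x[0]/100,r.x[1]/100,r.x[2]/10],1-r.fun
E
cat > a.py <<'E'
from workcell import *
from h import *
import pickle
P={n:get_image(n) for n in ['top','side']}
def pick(th,n,near):
    best=None
    for d in cut_out(th,P[n]):
        b=d['bbox'];c=((b[0]+b[2])/2,(b[1]+b[3])/2)
        e=np.hypot(c[0]-near[0],c[1]-near[1])
        if e<15 and (best is None or d['score']>best['score']): best=d
    print(th,n,best and (best['bbox'],round(best['score'],2),best['pixels'].sum()))
    return best
T=P['top'];S=P['side']
for th,parts,nt,ns in [('long_roof',roof(.116),(269,202),(262,195)),('long_house',house(.1),(140,195),(202,308)),('short_house',house(.066),(190,195),(226,253))]:
    a=pick(th,'top',nt);b=pick(th,'side',ns)
    q0=list(ray(nt,T,.04)[:2])+[0]
    if 'roof' in th: q0[2]=.2
    for obs in ([(T,a)],[(S,b)],[(T,a),(S,b)]):
        o=[(p,m['pixels']) for p,m in obs if m is not None]
        if o: 
            q,i=fit(parts,o,q0);print(np.round(q,4),round(i,3))
E
python3 a.py
```

```text
long_roof top ([253.5, 185.7, 284.0, 222.3], 0.64, np.int64(878))
long_roof side ([244.5, 177.8, 281.6, 211.8], 0.62, np.int64(782))
[ 0.5273 -0.1227  0.2202] 0.934
[ 0.5243 -0.1299  0.2303] 0.944
[ 0.525  -0.1275  0.2378] 0.895
long_house top ([124.7, 177.3, 157.5, 216.1], 0.66, np.int64(878))
long_house side ([177.5, 285.9, 225.2, 332.0], 0.91, np.int64(1913))
[0.5365 0.3081 0.2192] 0.964
[0.5345 0.3051 0.2247] 0.968
[0.5357 0.3064 0.2281] 0.952
short_house top ([175.8, 180.4, 203.4, 208.7], 0.88, np.int64(541))
short_house side ([212.1, 237.1, 240.0, 270.3], 0.55, np.int64(958))
[0.5433 0.1403 0.271 ] 0.958
[0.539  0.1371 0.2882] 0.959
[0.5412 0.1388 0.2835] 0.927
```

```bash
python3 -m pendant '{"offset":[[0.035,-0.04,0.01],[0.035,-0.04,0.01],[0.037,-0.045,0.01],[0.037,-0.045,0.01],[0.037,-0.045,0],[0.037,-0.045,0],[0.037,-0.045,0],[0.01,-0.055,0],[0.01,-0.055,0],[0.01,-0.055,0],[0.01,-0.055,0],[0.01,-0.055,0],[0.01,-0.055,0],[0.01,-0.055,0],[0.01,-0.055,0],[0,0,0],[0,0,0],[0,0,0]],"spin":[0.05,0.05,0.05,0.05,0.05,0.05,0.05,0.05,0.05,0.04,0.04,0,0,0,0,0,0,0]}' 0.093
python3 - <<'E'
from workcell import *
import cv2,pickle,numpy as np
p=get_image('wrist');cv2.imwrite('pics/w1.png',p['color'][:,:,::-1]);pickle.dump(p,open('w1.pkl','wb'))
print(-np.array(p['R']).T@p['t'], read_state()['qpos'])
E
```

```text
time: 3.55
tool_pos: [0.5264, -0.1216, 0.2587]
eef_rot: [3.141, 0.0, -2.907]
force: [0.6, 0.9, 0.3]
finger_gap: 0.093
[ 0.44976742 -0.14011518  0.42471094] [ 0.17138305  0.40416226  0.02324378  1.68452651 -0.01148126  1.05311589
  2.00390504]
```

View pics/w1.png

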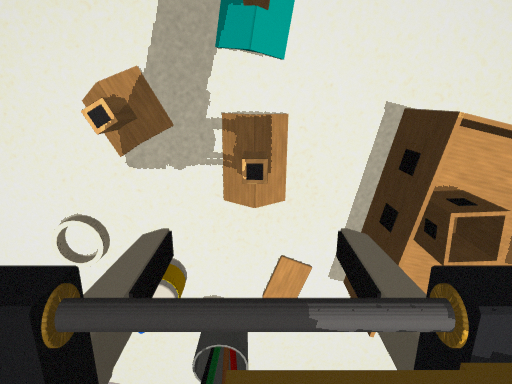

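The wrist view shows the long brown roof at (255,160) with the chimney top at (255,172). The roof is nearly parallel to the image columns, and short_roof is at (125,110). I'll fit it here.

```bash
cat > b.py <<'E'
from workcell import *
from h import *
import sys
W=get_image('wrist')
near=eval(sys.argv[1]); th=sys.argv[2]; q0=eval(sys.argv[3]); z=float(sys.argv[4]) if len(sys.argv)>4 else 0
for d in cut_out(th,W):
    b=d['bbox'];c=((b[0]+b[2])/2,(b[1]+b[3])/2)
    print(b,round(d['score'],2))
    if np.hypot(c[0]-near[0],c[1]-near[1])<20:
        parts=roof(.116) if 'roof' in th else house(.1)
        q,i=fit(parts,[(W,d['pixels'])],q0,z);print(np.round(q,4),round(i,3))
        im=W['color'][:,:,::-1].copy()
        for a in place(parts,q,z):
            for u in proj(a,W): cv2.circle(im,tuple(int(round(x)) for x in u),2,(0,0,255),-1)
        cv2.imwrite('pics/fit.png',im)
for s in [read_state()]: print(s['tool_pos'],s['eef_rot'],s['force'])
E
python3 b.py '(255,160)' long_roof '[.525,-.1275,.23]'
```

```text
[211.7, 3.3, 296.1, 56.2] 0.92
[219.4, 109.0, 290.2, 207.9] 0.73
[ 0.5243 -0.1233  0.2262] 0.946
[ 0.52639342 -0.12235024  0.25875903] [ 3.14124242e+00  2.23962265e-04 -2.90783273e+00] [-0.80889313 -0.50217363 -0.67423484]
```

View pics/fit.png

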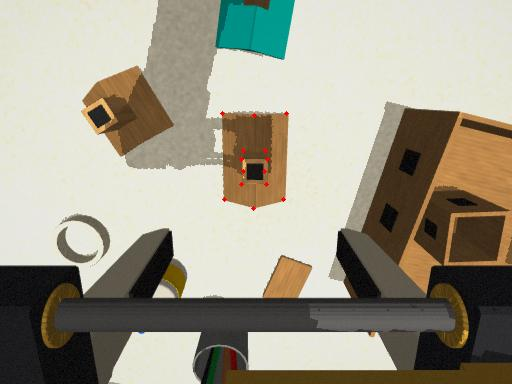

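```bash
python3 -m pendant '{"offset":[[-0.002,-0.001,-0.04],[0,0,-0.05],[0,0,-0.05],[0,0,-0.04],[0,0,-0.02],[0,0,-0.012],[0,0,0],[0,0,0]],"spin":[-0.007,0,0,0,0,0,0,0]}' 0.093
python3 -m pendant '{"offset":[[0,0,0],[0,0,0],[0,0,0],[0,0,0],[0,0,0],[0,0,0],[0,0,0],[0,0,0]],"spin":[0,0,0,0,0,0,0,0]}' 0
python3 -m pendant '{"offset":[[0,0,0.01],[0,0,0.02],[0,0,0],[0,0,0]],"spin":[0,0,0,0]}'
python3 - <<'E'
from workcell import *
import cv2
for n in ('wrist','side'):
    p=get_image(n);cv2.imwrite(f'pics/{n}2.png',p['color'][:,:,::-1])
E
```

```text
time: 4.7
tool_pos: [0.5252, -0.1249, 0.0476]
eef_rot: [-3.141, 0.002, -2.917]
force: [0.1, -0.2, 1.2]
finger_gap: 0.0931
time: 5.7
tool_pos: [0.5243, -0.1246, 0.0466]
eef_rot: [3.141, -0.0, -2.917]
force: [-0.6, 0.7, -0.9]
finger_gap: 0.0276
time: 6.2
tool_pos: [0.5241, -0.1248, 0.0765]
eef_rot: [-3.142, -0.0, -2.917]
force: [-0.0, 0.2, -0.2]
finger_gap: 0.0278
```

View pics/wrist2.png

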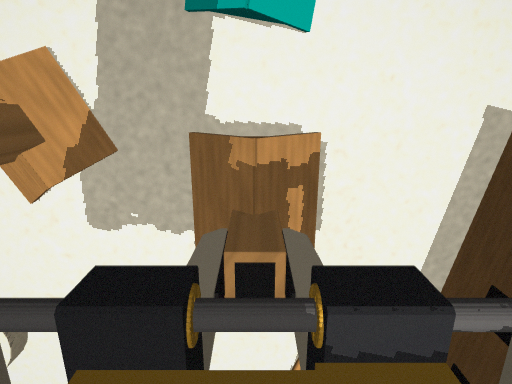

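View pics/side2.png

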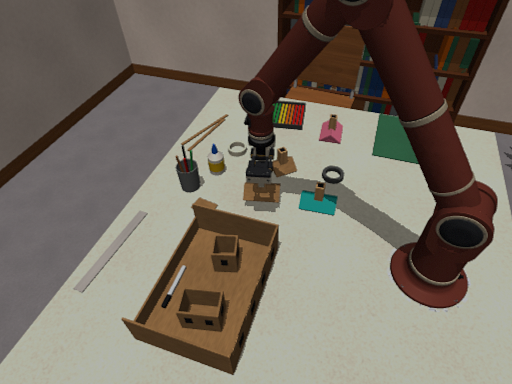

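```bash
python3 -m pendant '{"offset":[[0,0,0.03],[0,0,0.045],[0,0,0.045],[0,0,0.045],[0,0,0.03],[0,0.03,0],[0,0.045,0],[0,0.045,0],[0,0.045,0],[0,0.045,0],[0,0.045,0],[0,0.03,0],[0,0,0],[0,0,0],[0,0,0]],"spin":[0,0,0,0,0,0,0,0,0,0,0,0,0,0,0]}'
python3 b.py '(0,0)' long_house '[.5357,.3064,.226]'
python3 - <<'E'
from workcell import *
import cv2
for n in ('wrist','side'):
    p=get_image(n);cv2.imwrite(f'pics/{n}3.png',p['color'][:,:,::-1])
E
```

```text
time: 8.18
tool_pos: [0.5245, 0.1581, 0.2715]
eef_rot: [-3.14, -0.001, -2.92]
force: [0.5, -0.1, -0.5]
finger_gap: 0.028
[331.6, 151.4, 419.1, 250.3] 0.83
[0.52453973 0.15863909 0.27163859] [-3.14096178e+00 -1.73176492e-04 -2.91994352e+00] [-0.48806238  0.22623463  0.12694559]
```

View pics/wrist3.png

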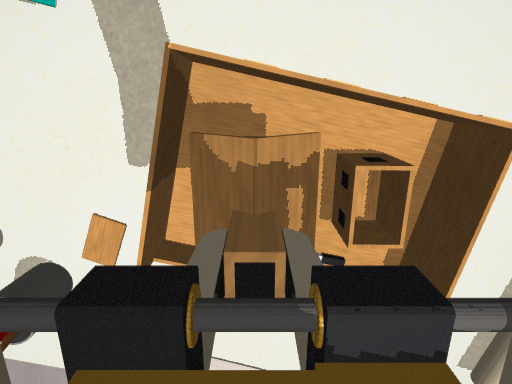

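View pics/side3.png

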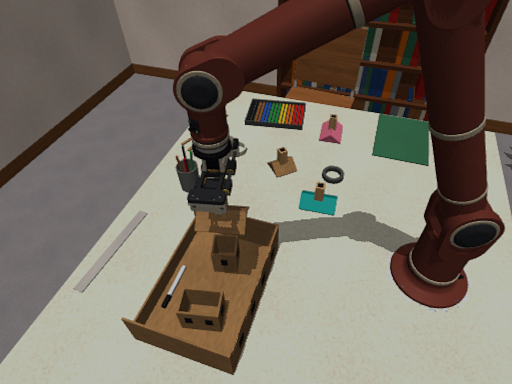

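The roof is held. It appears unchanged in the wrist view, and the long house shows at (375,200).

```bash
python3 b.py '(375,200)' long_house '[.5357,.3064,.226]'; python3 - <<'E'
import cv2
a=cv2.imread('pics/fit.png')[120:280,280:460]
cv2.imwrite('pics/fitc.png',cv2.resize(a,None,fx=3.6,fy=3.6,interpolation=cv2.INTER_CUBIC))
E
```

```text
[329.0, 155.0, 417.0, 250.2] 0.92
[0.5333 0.3077 0.2163] 0.986
[0.52439244 0.15971579 0.27172125] [-3.14146486e+00  7.33763032e-05 -2.91816329e+00] [-0.34538844  0.43120117 -0.86132095]
```

View pics/fitc.png

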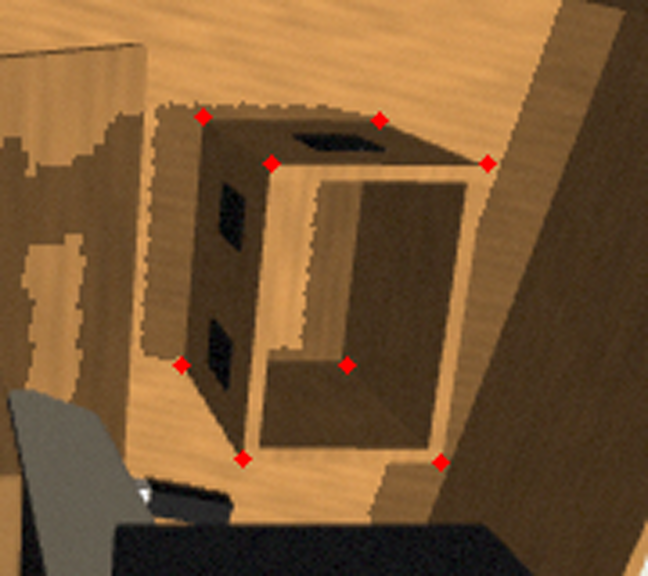

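```bash
python3 - <<'E'
from workcell import *
from h import *
W=get_image('wrist')
import pickle;pickle.dump(W,open('w4.pkl','wb'))
im=cv2.resize(W['color'][145:255,320:425,::-1],None,fx=5.4,fy=5.4,interpolation=cv2.INTER_CUBIC)
a=place(house(.1),[.5333,.3077,.2163])[0]; a=a[a[:,2]>.05][[0,1,3,2]]
u=((proj(a,W)-[320,145]+.5)*5.4-.5).round().astype(np.int32)
cv2.polylines(im,[u],True,(0,0,255),1);cv2.imwrite('pics/z.png',im)
E
```

```text
(no output)
```

View pics/z.png

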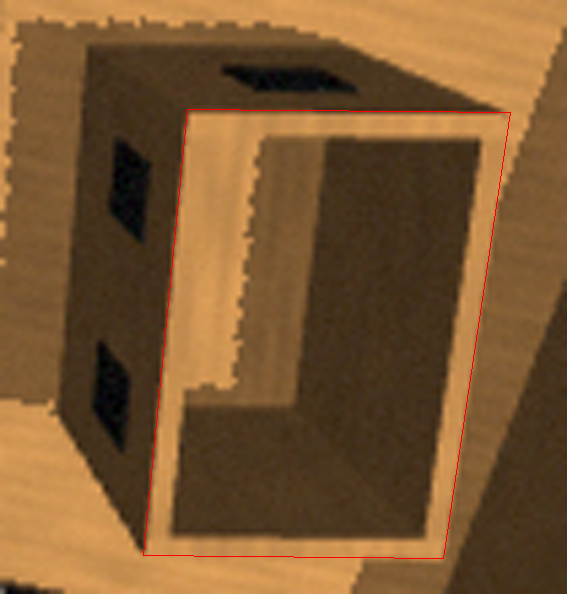

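```bash
python3 - <<'E'
from h import *
import pickle
W=pickle.load(open('w4.pkl','rb'))
im=W['color'][110:250,170:340,::-1]
im=cv2.resize(im,None,fx=4,fy=4,interpolation=cv2.INTER_CUBIC)
t=[.5244,.1595]
for q,c in (([*t,.2235],(0,0,255)),):
    a=place(roof(.116),q,.225)[0]
    u=((proj(a,W)-[170,110]+.5)*4-.5).round().astype(np.int32)
    print(u)
    for i,j in((0,1),(0,4),(4,1),(0,2),(1,3)): cv2.line(im,tuple(map(int,u[i])),tuple(map(int,u[j])),c,1)
cv2.imwrite('pics/z2.png',im)
E
```

```text
[[ 89  86]
 [590  87]
 [122 708]
 [555 708]
 [339 116]
 [338 845]]
```

View pics/z2.png

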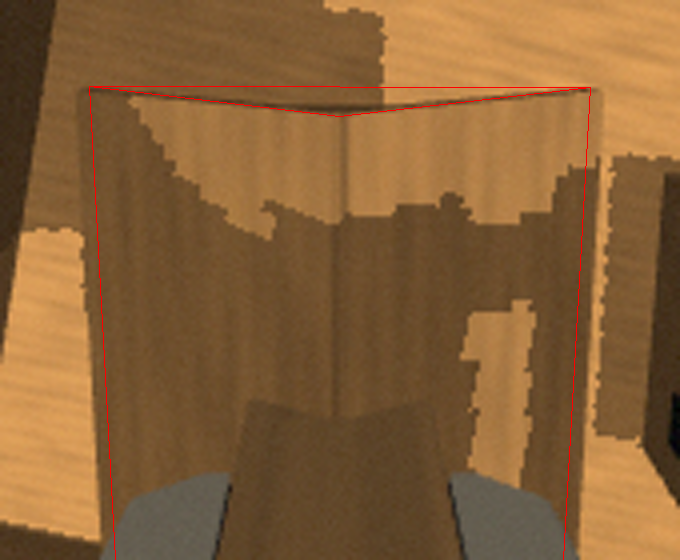

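```bash
python3 - <<'E'
from h import *
import pickle
W=pickle.load(open('w1.pkl','rb'))
im=W['color'][100:215,210:300,::-1]
k=5
im=cv2.resize(im,None,fx=k,fy=k,interpolation=cv2.INTER_CUBIC)
P=place(roof(.116),[.5243,-.1233,.2262])
for a,prs in ((P[0],((0,1),(0,4),(4,1),(0,2),(1,3),(2,3),(2,5),(3,5))),(P[1],((1,3),(1,5),(5,7),(3,7)))):
    u=((proj(a,W)-[210,100]+.5)*k-.5).round().astype(np.int32)
    for i,j in prs: cv2.line(im,tuple(map(int,u[i])),tuple(map(int,u[j])),(0,0,255),1)
cv2.imwrite('pics/z3.png',im)
E
```

```text
(no output)
```

View pics/z3.png

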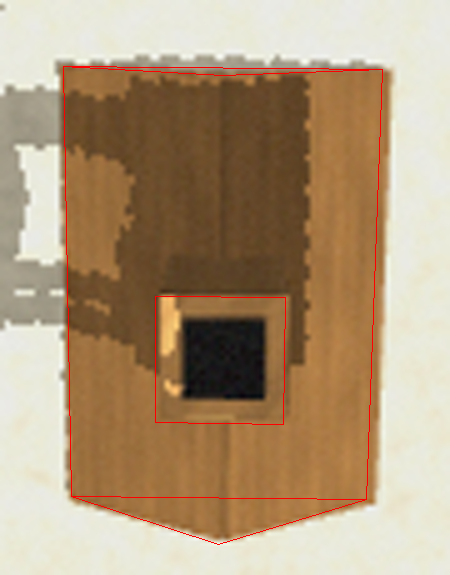

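```bash
python3 - <<'E'
from h import *
import pickle
W=pickle.load(open('w4.pkl','rb'))
for u in ((509,130),(449,290),(169,46),(504,124)): print(u,ray(u,W,.115).round(4))
for u in ((453,122),(420,250)): print('base',u,ray(u,W,.005).round(4))
P=place(roof(.116),[.5333,.3077,.2163],.1)[0];print(P.round(4))
E
```

```text
(509, 130) [0.4207 0.3946 0.115 ]
(449, 290) [0.604  0.4075 0.115 ]
(169, 46) [0.42   0.0545 0.115 ]
(504, 124) [0.4164 0.3872 0.115 ]
base (453, 122) [0.4184 0.404  0.005 ]
base (420, 250) [0.6034 0.4295 0.005 ]
[[0.4855 0.2552 0.1   ]
 [0.4679 0.3353 0.1   ]
 [0.5987 0.2801 0.1   ]
 [0.5811 0.3602 0.1   ]
 [0.4767 0.2953 0.139 ]
 [0.5899 0.3201 0.139 ]]
```

```bash
python3 -m pendant '{"offset":[[0.002,0.03,0],[0.003,0.04,0],[0.002,0.04,0],[0.002,0.025,0],[0,0.013,0],[0,0,0],[0,0,0],[0,0,0]],"spin":[-0.003,-0.003,0,0,0,0,0,0]}'
python3 - <<'E'
from workcell import *
import cv2,numpy as np
S=[]
for n in ('wrist','side','top'):
    p=get_image(n);cv2.imwrite(f'pics/{n}5.png',p['color'][:,:,::-1]);s=read_state();S.append(np.r_[s['tool_pos'],s['eef_rot'][2]])
print(np.mean(S,0).round(4))
E
```

```text
time: 9.52
tool_pos: [0.5338, 0.3066, 0.2719]
eef_rot: [-3.141, 0.0, -2.926]
force: [-0.4, 0.7, -0.1]
finger_gap: 0.0276
[ 0.5336  0.3072  0.2719 -2.9249]
```

View pics/side5.png

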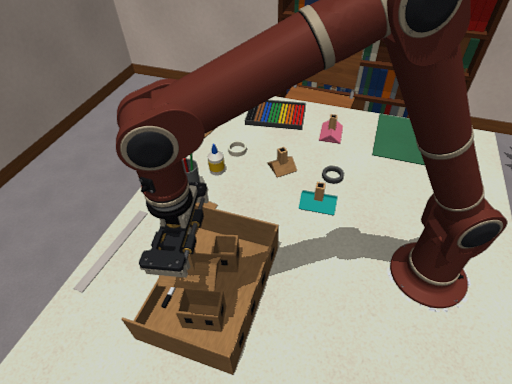

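```bash
python3 -m pendant '{"offset":[[0,0.0005,-0.02],[0,0,-0.03],[0,0,-0.03],[0,0,-0.02],[0,0,-0.01],[0,0,0],[0,0,0],[0,0,0]],"spin":[0,0,0,0,0,0,0,0]}'
cat > c.py <<'E'
from workcell import *
import cv2,numpy as np,sys
from h import *
S=[];k=sys.argv[1]
P={}
for n in ('wrist','side','top'):
    p=get_image(n);P[n]=p;s=read_state();S.append(np.r_[s['tool_pos'],s['eef_rot'][2]])
m=np.mean(S,0);print(m.round(4),s['force'])
p=P['side'];x0,y0=150,220;f=6
im=cv2.resize(p['color'][y0:y0+95,x0:x0+110,::-1],None,fx=f,fy=f,interpolation=cv2.INTER_CUBIC)
def dr(a,prs,c):
    u=((proj(a,p)-[x0,y0]+.5)*f-.5).round().astype(int)
    for i,j in prs: cv2.line(im,tuple(map(int,u[i])),tuple(map(int,u[j])),c,1)
dr(place(roof(.116),[m[0],m[1],m[3]+np.pi],m[2]-.0466)[0],((0,1),(0,4),(4,1),(0,2),(1,3),(2,3),(2,5),(3,5),(4,5)),(0,0,255))
dr(place(house(.1),[.5333,.3077,.2163])[0],((1,3),(1,5),(3,7),(5,7),(2,6),(2,3),(6,7)),(0,255,0))
cv2.imwrite(f'pics/s{k}.png',im)
cv2.imwrite(f'pics/w{k}.png',P['wrist']['color'][:,:,::-1])
E
python3 c.py 6
```

```text
time: 10.68
tool_pos: [0.5338, 0.309, 0.1627]
eef_rot: [3.141, 0.002, -2.923]
force: [0.6, -0.5, -0.1]
finger_gap: 0.0276
[ 0.5336  0.3089  0.1624 -2.9234] [ 0.59619492  0.64645872 -0.85629044]
```

View pics/s6.png

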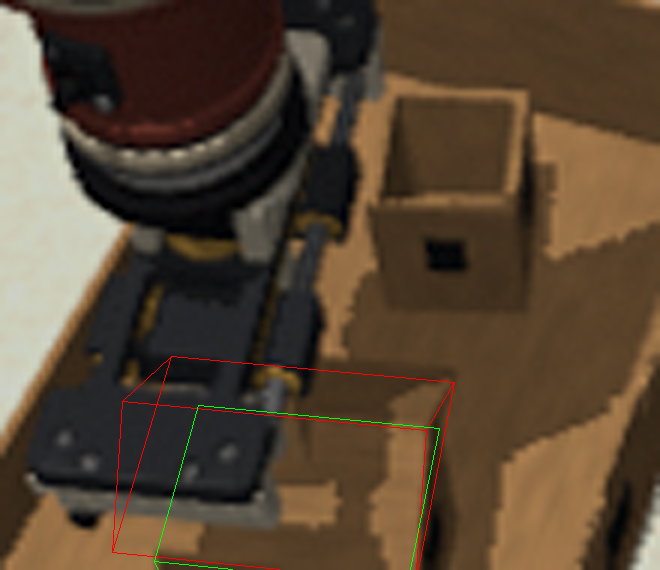

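View pics/w6.png

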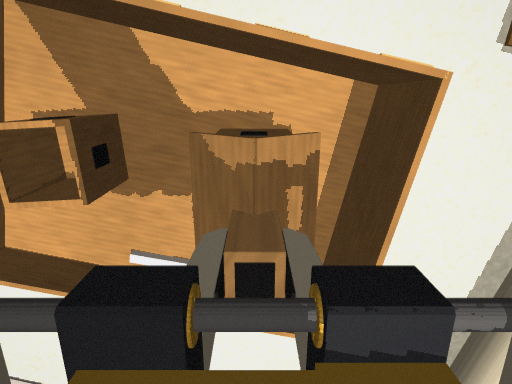

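```bash
python3 -m pendant '{"offset":[[0,-0.001,-0.004],[0,0,-0.004],[0,0,-0.002],[0,0,0],[0,0,0]],"spin":[-0.002,0,0,0,0]}'
sed -i 's/x0,y0=150,220/x0,y0=150,255/' c.py; python3 c.py 7
```

```text
time: 11.45
tool_pos: [0.5334, 0.3077, 0.1517]
eef_rot: [3.142, 0.0, -2.925]
force: [-0.1, -0.1, -0.9]
finger_gap: 0.0277
[ 0.5334  0.3077  0.1518 -2.9253] [ 0.73861387 -0.96966155 -0.22352676]
```

View pics/s7.png

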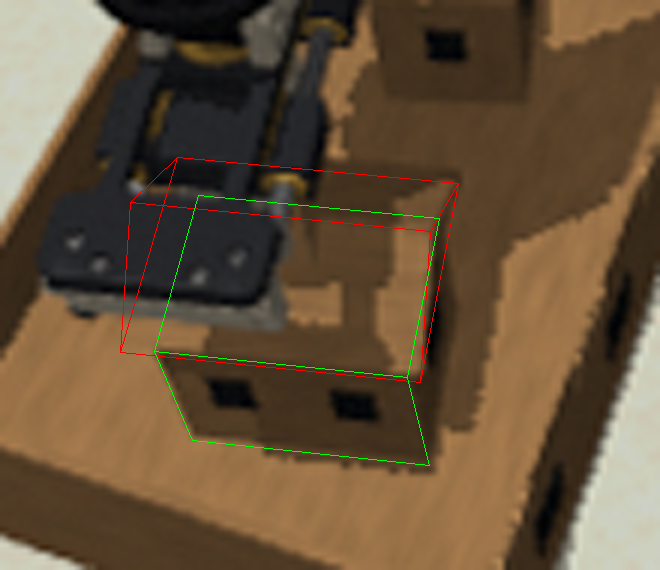

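```bash
python3 - <<'E'
from workcell import *
import cv2,numpy as np
p=get_image('side');a=p['color'][270:345,160:235,::-1].astype(float)
a=np.clip(a*1.9,0,255).astype(np.uint8)
cv2.imwrite('pics/e1.png',cv2.resize(a,None,fx=8,fy=8,interpolation=cv2.INTER_CUBIC))
E
```

```text
(no output)
```

View pics/e1.png

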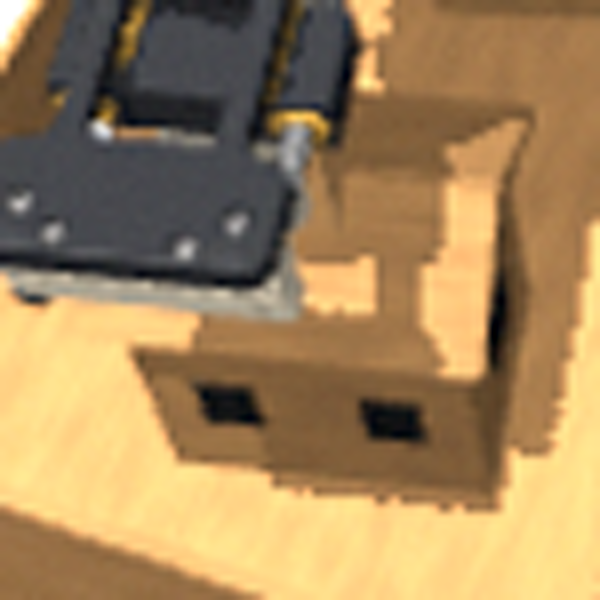

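```bash
python3 -m pendant '{"offset":[[0,0,-0.003],[0,0,-0.002],[0,0,0],[0,0,0],[0,0,0]],"spin":[0,0,0,0,0]}'
python3 - <<'E'
from h import *
import pickle
W=pickle.load(open('w4.pkl','rb'))
P=place(roof(.116),[.5244,.1595,.2235],.225)
u=proj(P[1],W);print(u[P[1][:,2]>.28].round(1))
im=W['color'][200:310,200:310,::-1];cv2.imwrite('pics/ch.png',cv2.resize(im,None,fx=5,fy=5,interpolation=cv2.INTER_CUBIC))
E
python3 c.py 8
```

```text
time: 12.28
tool_pos: [0.5334, 0.3077, 0.1467]
eef_rot: [3.142, 0.0, -2.925]
force: [0.0, 0.1, -0.4]
finger_gap: 0.0279
[[222.1 251.9]
 [285.9 252.1]
 [223.7 306.7]
 [284.1 306.8]]
[ 0.5334  0.3077  0.1467 -2.9254] [-0.21062093 -0.19891099 -1.31710092]
```

View pics/ch.png

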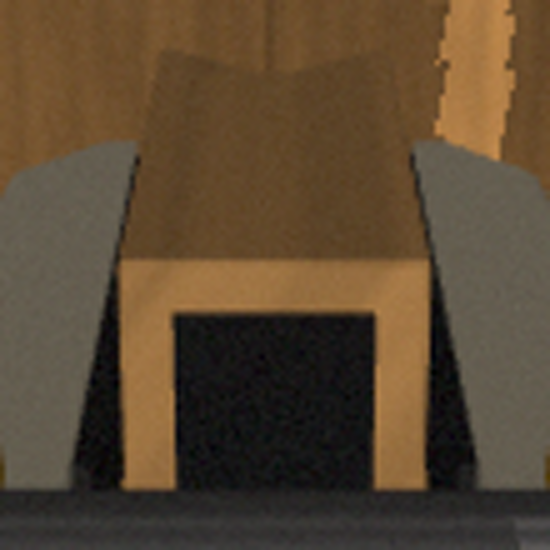

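View pics/w8.png

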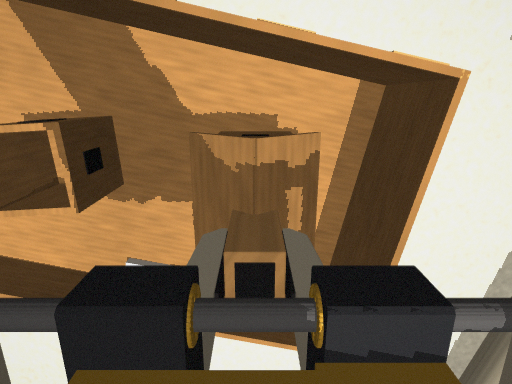

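View pics/s8.png

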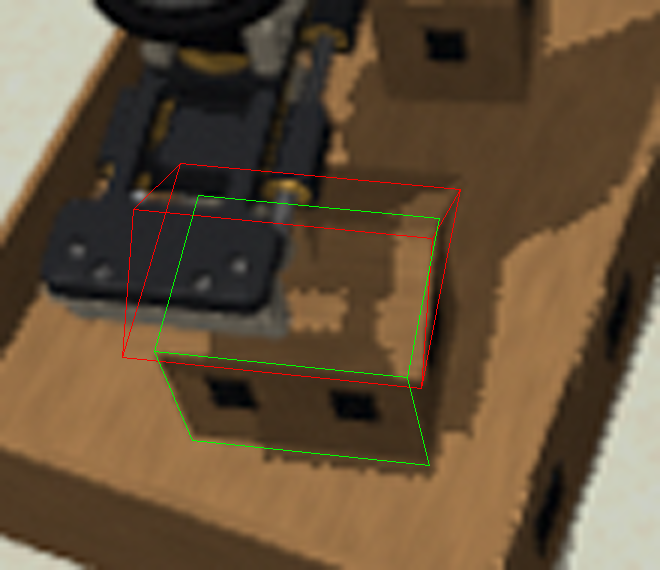

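```bash
python3 - <<'E'
from workcell import *
s=read_state();print(s['time'],s['tool_pos'],s['eef_rot'],s['force'],s['finger_gap'])
print(job_done())
E
```

```text
12.425 [0.53335722 0.30771053 0.14672593] [ 3.14157378e+00  1.32726136e-04 -2.92535217e+00] [-0.21062093 -0.19891099 -1.31710092] 0.027756121532276225
the job is handed in; nothing more can be done
None
```

I gripped the long brown roof by its chimney, carried it over the courtyard wall and handed the job in at 12.4 s. The roof is still held level above the long house, with its ridge along the house's length.

**Position:** The underside is at about z = 0.100 m, roughly 10 mm above the rim. The tool is at (0.5334, 0.3077), and the house fitted from the wrist camera is at (0.5333, 0.3077). The tool's yaw matches the house's to within about 0.001 rad. The roof should share that, since its fitted yaw at the grasp was within 0.002 rad of the tool's.

**Final checks:** The grip opening was 27.8 mm against a 28 mm chimney, the tool was vertical, and the wrist force was about 1 N, so no sign of contact. The wrist view showed the house's end window centred under the ridge.

**Disagreements:**
- The roof's eaves look 2–3 mm wider or higher in the pictures than my simple model of it.
- The chimney's apparent size suggests it sits 2–3 mm lower than I assumed. It looked about the same on the table before the grip, so I put this down to calibration rather than slip.
- The side and wrist cameras differed by 1–3 mm on the house's position.
- Together these leave the hover gap uncertain by about 2–3 mm.

I did not re-measure the other objects at the end.

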